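Swing a stop bar home in its drilling jig

TASK

Two aluminium bars stick out of the low steel riser: draw out the one with the narrow tongue by that exposed end, put it down flat on the open bench and let go, then take it again farther back. Lay it flat on the jig plate, slewed well away from the fence with its tongue well in between the two pins, and let go; then push near its tail to swing it about the pins until it lies flush along the fence, under the lip. Leave the plain bar and everything else on the bench where it is.

Things in the scene. Friction and masses are not known exactly. Their poses are not given: they have to be found in the camera images.
- bar: The bar to load: aluminium, 200 mm long over all, 20 mm thick, 0.23 to 0.43 kg. Body 160 x 36 mm (x = -60 to +100 mm); at its -x end a centred tongue 14 mm wide (x = -100 to -60 mm) with square shoulders. Origin: centre of the underside, halfway along the 200 mm; x along it, z up; centre of mass 13 mm towards +x. It starts flat in one of the riser's lanes, tongue and 48 mm of body showing.
- bar_tip (a point): Middle of the tongue's end face, mid thickness.
- bar_shoulder (a point): On the bar's centre line where tongue meets body, mid thickness.
- bar_tail (a point): Middle of the bar's plain end face (the tail), mid thickness.
- strip: The plain bar in the riser's other lane: aluminium, 200 x 36 x 20 mm, same hole marks but no tongue. Origin: centre of the underside, x along it. Leave it alone (not more than 25 mm moved).
- riser: Fixed dark sheet-steel step, 120 mm deep (x) by 240 mm wide (y), top at 50 mm, 46 mm headroom, open to its -x side only. Two blue bins 55 mm high stand on top, 50 mm behind the open edge. The two bars lie along its x in lanes 55 mm either side of the middle, sticking out towards -x. Origin: centre of its footprint at bench level.
- jig: Fixed steel jig. Dark plate 250 (x) x 170 (y) mm, its top 8 mm above the bench; a bright lipped fence along its -y edge, two pins at its -x end. Origin: centre of the plate's underside, at bench level, z up. The bar slides on the plate with ordinary metal friction and lies home along the jig's x, tongue towards -x.
- jig_pins (a point): Point halfway between the two pins, at plate height, (-85, -49, 8) mm in the jig. The tongue passes over it, tip towards -x. It enters best slid lengthwise along the plate with the bar slewed some 25 degrees, tail off the fence towards the jig's +y: about 5 mm clearance a side then, 2 mm when flush.
- pin_front (a point): Top centre of the pin beside the fence's end: bright steel, upright, 12 mm diameter, 28 mm tall, (-75, -64) mm in the jig. One shoulder of the bar stops against it.
- pin_back (a point): Top centre of the other pin, alike, (-95, -34) mm in the jig.
- jig_fence (a point): Foot of the fence's face, at its middle; the face looks to the jig's +y at y = -67 mm. The fence runs from x = -70 to +115 mm, 34 mm high above the plate, with a lip that overhangs the face by 8 mm, its underside 26 mm above the plate (6 mm above the lying bar).
- jig_home (a point): Point on the plate about where the middle of the bar's tail end lies when home, (95, -49, 8) mm in the jig (x 91 to 107 mm is fine).
- screwdriver: Screwdriver 200 mm long lying on the bench near the robot. Leave alone.
- wrench: Open wrench 170 mm long lying on the bench in the far middle. Leave alone.
- oil: White bottle, 60 mm diameter, 150 mm high, at the back. Leave alone.
- tin: Steel jar 72 mm diameter, 80 mm high, at the back. Leave alone.
- red_bin: Red open bin 150 x 100 x 60 mm, to the right of the jig. Leave alone.
- hammer: Hammer 200 mm long lying to the left near the robot. Leave alone.

How it is judged:
By the outcome, as a careful person would: the job done as asked, in the order asked, and still so for the second after the job is handed in, with the robot touching nothing.
It also fails if it takes over 58 s, if anything falls off the work surface, if the arm or the gripper's body presses on something with over 40 N, if the wrist force passes 120 N, or if a joint passes its speed limit or range.

ROBOT

A 6-joint arm with a two-finger parallel gripper is mounted at the origin on the work surface. World frame = base frame: x ahead of the robot, y to its left, z up, the work surface at z = 0. Lengths are in m, angles in rad, forces in N, time in s.
With the tool pointing down it reaches from about 0.4 to 0.825 m from the base axis. Payload 7 kg.
Tool frame: the origin (TCP) lies at the very end of the fingers, on their centre line; the grasp point (between the pads) lies 19 mm behind it; z points along the fingers, y is the line along which they close (so a half turn about z gives the same grasp; the last joint's range is limited). The gripper opens to 88 mm and grips with 3 to 60 N. Pads are 19 mm wide; open, the fingers measure 130 mm over their backs; the gripper's body (78 mm by 193 mm) begins 47 mm behind the grasp point.
Start: joints at [1.593, 0.359, 0.012, 0, -1.224, -0.288], TCP at [0.177, 0.651, 0.201] pointing down, gripper open.
Joint ranges: [-3.07, 3.07], [-1.43, 2.12], [-1.02, 1.25], [-3.03, 1.67], [-3.05, -0], [-3.03, 3.03]. Speed limits (rad/s): [2.39, 2.39, 3.01, 3.14, 3.14, 3.14].

INTERFACE

Orientations are given as a rotation vector (axis times angle).
In Python, from plant import reach, move_linear, move_j, open_gripper, close, sleep, ik, grab_frame, PlanningError, sign_off, get_clock, get_qpos, get_qd, get_tau, get_tcp_pos, get_eef_rot, get_wrist_force, get_torque, get_opening, get_finger_force gives the robot as it stands. The module is installed in compiled form; this text tells all that it offers. Calls block until the motion is done:
- reach(position, orientation): joint-space move of the TCP to a pose.
- move_linear(position, frame=None, rate=0.15, guard=None): straight line of the TCP; frame=None keeps the orientation; rate is the mean speed in m/s. With guard (N) it stops when the force on the tool has changed by that much, and returns True; else False.
- move_j(angles): joint-space move.
- open_gripper() and close(): open the fingers fully, or close them until they stop; the grip force is fixed at half the most.
- sleep(seconds).
- ik(position, orientation): joint angles nearest the present ones, or None.
- grab_frame(name): name is "scene" or "top" or "wrist"; returns a dict with "pixels" (384x512x3 uint8, red, green, blue), "fx", "fy", "cx", "cy" (pixels), "pose" (4x4, takes a point from camera to world coordinates). Camera axes: x right, y down, z forward; pixel columns grow to the right and rows downward; lengths in m; the calibration is good to about 2 mm. The wrist camera is an equidistant fisheye: a pixel r from the principal point sees the ray r / f radians off the axis. A picture is of the moment at which its call begins. There is no depth.
A pose or a line that the arm cannot do raises PlanningError and nothing moves.
- sign_off(): hands the job in; it is judged then, once.
Readings, each from a call of its own:
- get_clock(): time.
- get_qpos(): joint angles.
- get_qd(): joint speeds.
- get_tau(): joint torques, N m.
- get_tcp_pos(): TCP position.
- get_eef_rot(): TCP orientation.
- get_wrist_force(): force on the tool from outside, world axes, zero at the start.
- get_torque(): the same for the moment, N m.
- get_opening(): finger opening in m.
- get_finger_force(): force on a finger pad.
Only numpy, scipy, OpenCV 4.12 (cv2) and the standard library are available. Lean on these libraries where they do the work, as an engineer would, in place of code of your own. Each camera call takes 0.05 s, during which the arm holds its last target. There are 200 camera calls.

## Working session

There is one attempt and no reset: what is moved stays moved. The work goes in short steps, each a Python script; the robot and the scene stay as the last script left them, time stands still between calls to the robot, and variables do not carry over. Pictures are saved under pics/ and viewed, at most 10 in all, crops included, and the job is handed in when it is done.

```bash
mkdir -p pics
python3 - <<'E'
from plant import *
import cv2
for n in("scene","top"):
    f=grab_frame(n); cv2.imwrite(f"pics/{n}0.png",cv2.resize(f["pixels"][:,:,::-1],(800,600),interpolation=cv2.INTER_CUBIC))
    print(n,f["fx"],f["fy"],f["cx"],f["cy"],f["pose"].round(4).tolist())
print(get_clock(),get_eef_rot(),get_tcp_pos())
E
```

```text
scene 426.51271494801887 426.51271494801887 256.3234260037087 187.9348535043169 [[-0.283, 0.6789, -0.6775, 1.6542], [0.959, 0.2088, -0.1914, 0.2869], [0.0115, -0.7039, -0.7102, 1.2315], [0.0, 0.0, 0.0, 1.0]]
top 356.2510497945284 356.2510497945284 254.57180150232307 193.07751754013262 [[0.0642, -0.9767, 0.2047, 0.308], [-0.9979, -0.0628, 0.0135, -0.0464], [-0.0003, -0.2051, -0.9787, 1.1427], [0.0, 0.0, 0.0, 1.0]]
0.1 [ 3.11234996e+00 -4.16291246e-01 -8.69114604e-05] [0.17721976 0.65081102 0.20040952]
```

View pics/top0.png

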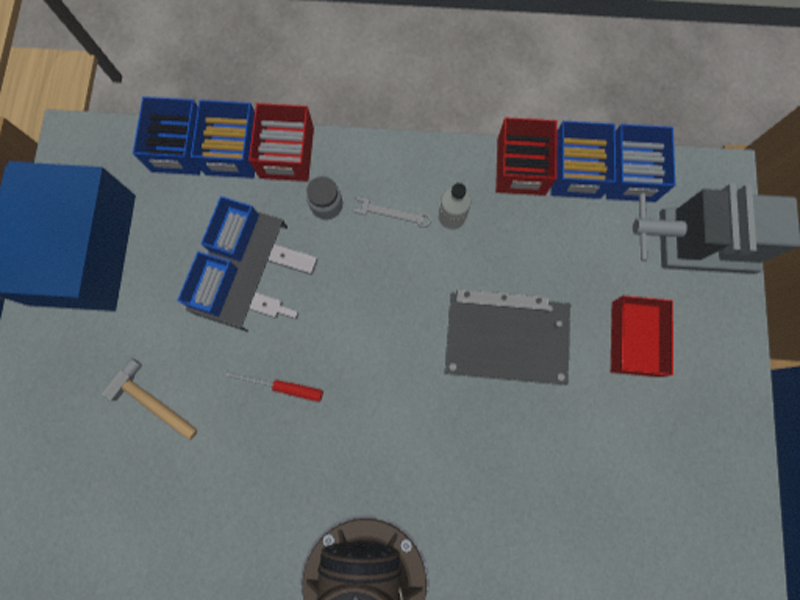

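View pics/scene0.png

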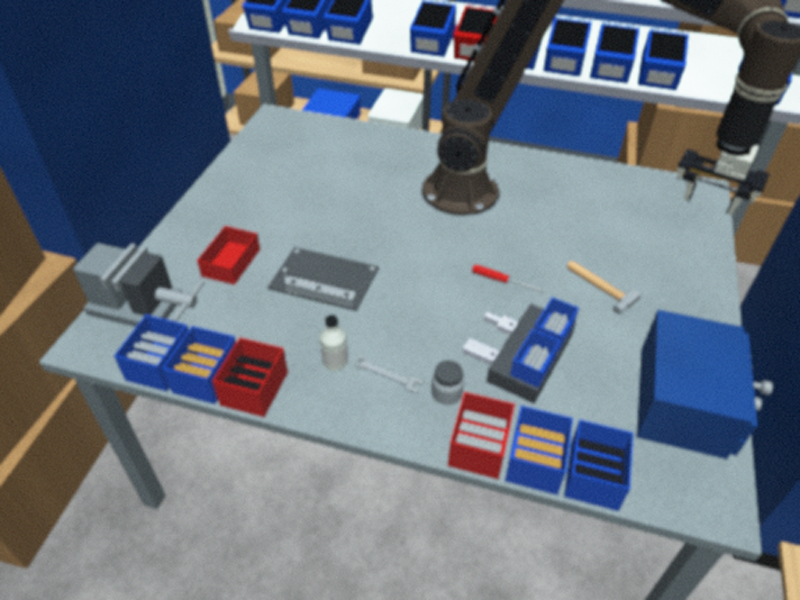

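The top view shows the tongued bar with its tip at about (297,315) and its body entering the riser at (253,300). The plain strip's end is at (315,265). The jig plate's corners are at (457,291), (571,303), (567,384) and (446,374), with the fence on the far side and pin_back at (559,323). The scene view agrees. Next I'll get coarse poses and look from closer with the wrist camera.

```bash
cat > h.py <<'E'
from plant import *
import numpy as np, cv2
from scipy.spatial.transform import Rotation as R
def ray(f,u,v,fish):
    x=(u-f["cx"])/f["fx"]; y=(v-f["cy"])/f["fy"]
    if fish:
        r=np.hypot(x,y); s=np.sinc(r/np.pi); d=np.array([x*s,y*s,np.cos(r)])
    else: d=np.array([x,y,1.])
    P=np.array(f["pose"]); return P[:3,3],P[:3,:3]@d
def pt(f,u,v,z,fish=False):
    o,d=ray(f,u,v,fish); return o+d*(z-o[2])/d[2]
def rv(yaw):  # tool down, tool y axis at world angle yaw (mod pi chosen near joint mid-range by caller)
    y=np.array([np.cos(yaw),np.sin(yaw),0]); z=np.array([0,0,-1.]); x=np.cross(y,z)
    return R.from_matrix(np.c_[x,y,z]).as_rotvec()
def snap(name,fn,scale=1.5625,crop=None):
    f=grab_frame(name); np.savez(fn.replace("pics/","").replace(".png",".npz"),**f)
    im=f["pixels"][:,:,::-1]
    if crop: im=im[crop[1]:crop[3],crop[0]:crop[2]]
    cv2.imwrite(fn,cv2.resize(im,None,fx=scale,fy=scale,interpolation=cv2.INTER_CUBIC)); return f
def best(p,yaw):
    """the equivalent grasp yaw (half-turn) needing least travel"""
    c=[(np.abs(np.array(ik(p,rv(y)))-get_qpos()).max(),y) for y in(yaw,yaw+np.pi) if ik(p,rv(y)) is not None]
    return rv(min(c)[1])
E
python3 - <<'E'
from h import *
f=snap("top","pics/t1.png")
s=1/1.5625
for n,u,v,z in[("tip",297,315,.02),("body_in",256,301,.02),("strip_end",315,265,.02),("j1 fenceL",457,291,.008),("j2",571,303,.008),("j3",567,384,.008),("j4",446,374,.008),("pinback",559,323,.036),("riserfrontlow",246,328,.05),("riserfront hi",286,225,.05)]:
    print(n,pt(f,u*s,v*s,z).round(4))
for p in([.62,.13,.3],):
    o=best(p,np.deg2rad(20)); t=get_clock(); reach(p,o); print(get_clock()-t,get_qpos())
w=snap("wrist","pics/w1.png"); print(w["fx"],w["cx"],w["cy"],w["pose"].round(3).tolist())
E
```

```text
tip [0.5017 0.1734 0.02  ]
body_in [0.5255 0.2607 0.02  ]
strip_end [0.6098 0.1466 0.02  ]
j1 fenceL [ 0.576 -0.153  0.008]
j2 [ 0.5656 -0.3909  0.008 ]
j3 [ 0.3977 -0.3829  0.008 ]
j4 [ 0.4021 -0.1381  0.008 ]
pinback [ 0.5165 -0.3583  0.036 ]
riserfrontlow [0.4639 0.2659 0.05  ]
riserfront hi [0.6832 0.2093 0.05  ]
2.45 [ 5.15589226e-01  2.46967499e-01  7.56727207e-02 -1.44458054e-04
 -1.39979459e+00 -1.65248965e-01]
297.3186396354542 258.8411390783754 186.6728551664095 [[-0.939, -0.329, -0.1, 0.646], [-0.343, 0.9, 0.269, 0.057], [0.002, 0.287, -0.958, 0.484], [0.0, 0.0, 0.0, 1.0]]
```

View pics/w1.png

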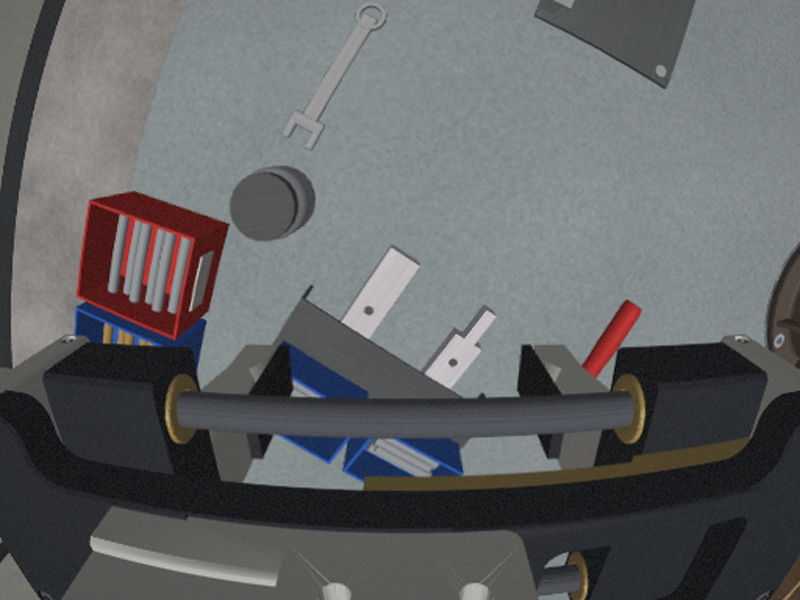

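The wrist picture shows the tongue's tip at about (490,309), the shoulders near (459,331) and (482,347), and the body entering the riser between (424,373) and (450,390). The strip's end corners are at (392,245) and (420,263).

```bash
python3 - <<'E'
from h import *
f=dict(np.load("w1.npz")); s=1/1.5625
P={}
for n,u,v,z in[("tipL",485,306,.02),("tipR",496,313,.02),("shL",459,331,.02),("shR",482,347,.02),("inL",424,373,.02),("inR",450,390,.02),("hole",453,363,.02),("stL",392,245,.02),("stR",420,263,.02),("edgeA",312,297,.05)]:
    P[n]=pt(f,u*s,v*s,z,True)[:2]; print(n,P[n].round(4))
d=lambda a,b:np.linalg.norm(P[a]-P[b]).round(4)
print("tongue w",d("tipL","tipR"),"body w",d("shL","shR"),d("inL","inR"),"strip w",d("stL","stR"))
a=(P["tipL"]+P["tipR"])/2;b=(P["shL"]+P["shR"])/2;c=(P["inL"]+P["inR"])/2
for q in(b-a,c-a,c-b):print(np.linalg.norm(q),np.degrees(np.arctan2(q[1],q[0])))
E
python3 - <<'E'
import cv2
im=cv2.imread("pics/w1.png")[220:420,330:560]
cv2.imwrite("pics/w1c.png",cv2.resize(im,None,fx=3,fy=3,interpolation=cv2.INTER_CUBIC))
E
```

```text
tipL [0.5114 0.1726]
tipR [0.4969 0.1758]
shL [0.5269 0.2084]
shR [0.4956 0.2173]
inL [0.5444 0.2682]
inR [0.5087 0.2786]
hole [0.5186 0.2459]
stL [0.6261 0.1449]
stR [0.5928 0.1528]
edgeA [0.6845 0.2152]
tongue w 0.0148 body w 0.0325 0.0372 strip w 0.0342
0.0393131363900494 79.56989083156635
0.10172382113257054 77.26707006589503
0.06246241063911868 75.81793634978919
```

View pics/w1c.png

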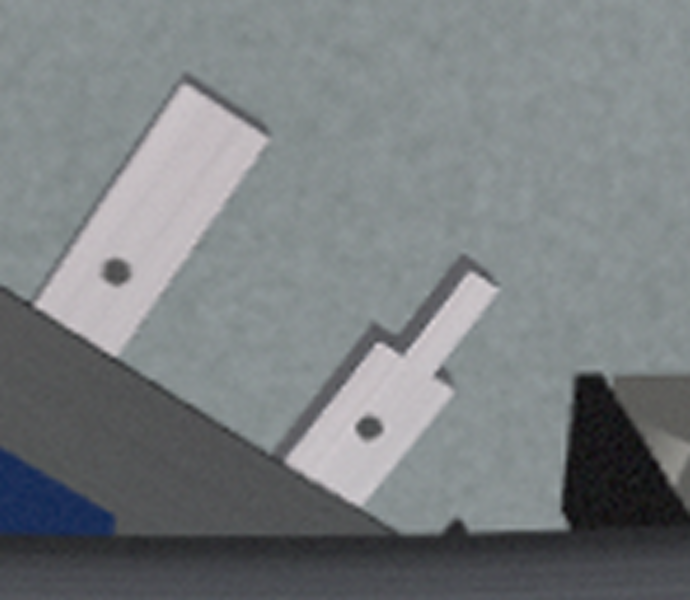

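In the crop, the corrected top-face corners are: tip (470,268) and (498,289), shoulders (380,343) and (453,392), entry (285,463) and (362,505).

Run:
```python
from h import *
f=dict(np.load("w1.npz")); s=1/1.5625
def q(u,v,z=.02): return pt(f,((u+.5)/3+330)*s,((v+.5)/3+220)*s,z,True)[:2]
tL,tR,sL,sR,iL,iR=[q(*a) for a in[(470,268),(498,289),(380,343),(453,392),(285,463),(362,505)]]
n=np.linalg.norm
print(n(tL-tR),n(sL-sR),n(iL-iR))
ang=lambda v:np.degrees(np.arctan2(v[1],v[0]))
t,sh=(tL+tR)/2,(sL+sR)/2
print("tip",t,"sh",sh,n(sh-t),ang(sh-t),"edges",ang(iL-sL),ang(iR-sR),n(iL-sL),n(iR-sR))
a,b,c,d=[q(*a) for a in[(185,80),(270,137),(35,305),(118,357)]]
print("strip",n(a-b),ang(c-a),ang(d-b),"end",(a+b)/2,"shoulder edge",ang(sL-sR))
print("riser edge",ang(q(0,287,.05)-q(395,533,.05)))
```

```text
0.013367445970896409 0.03408867364775747 0.03463057667047187
tip [0.50154263 0.17744257] sh [0.51111596 0.21738551] 0.04107416716650228 76.52186430212194 edges 75.21413139182137 75.7122656270334 0.05851846827287715 0.056381510774980485
strip 0.035101406525510005 76.36285981182385 76.5168398474454 end [0.60857911 0.15112716] shoulder edge -15.176842146187921
riser edge -14.524394129360292
```

Run:
```python
from h import *
f=dict(np.load("t1.npz"));print("driver handle end",pt(f,322/1.5625,397/1.5625,.02),pt(f,273/1.5625,388/1.5625,.02))
a=np.deg2rad(75.8);u=np.array([np.cos(a),np.sin(a),0])
g=np.array([.5111,.2174,0])+.026*u
o=best(g+[0,0,.13],a-np.pi/2)
reach(g+[0,0,.13],o)
hit=move_linear(g+[0,0,.004],rate=.12,guard=15)
print(hit,get_tcp_pos(),get_wrist_force()); 
if not hit:
    close(); print("open",get_opening(),get_finger_force(),get_wrist_force())
    move_linear(g-.155*u+[0,0,.0045],rate=.08,guard=40)
    print(get_tcp_pos(),get_opening(),get_wrist_force(),get_clock())
snap("wrist","pics/w2.png")
```

```text
driver handle end [0.33976903 0.10696555 0.02      ] [0.351141   0.20620057 0.02      ]
False [0.5180168  0.24296507 0.00473345] [-0.62063144  0.1583966  -0.05455765]
open 0.0005052759579993914 0.0 [-0.51167991 -0.4631633  -0.15197568]
[0.4795846  0.09262908 0.00448417] 0.0005624305431571697 [ 0.24499747 -0.30059403  0.43145129] 8.275
```

View pics/w2.png

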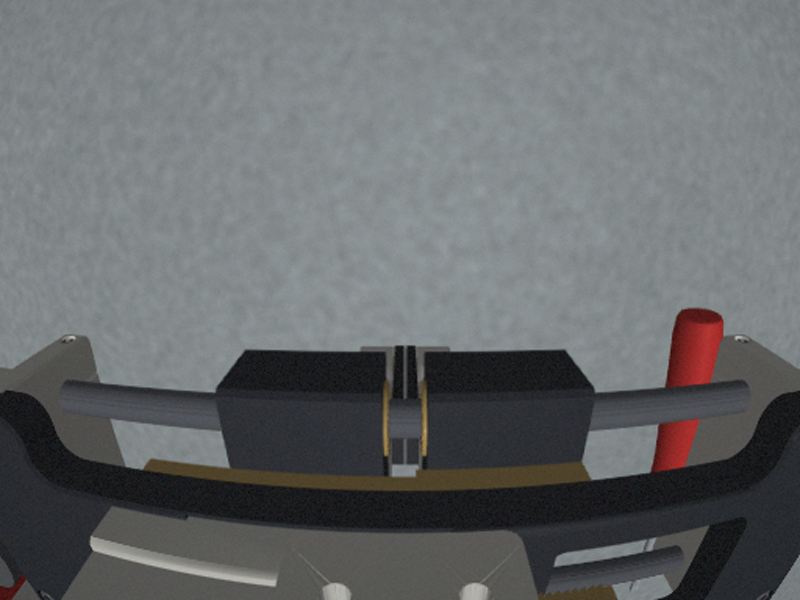

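The gripper closed on nothing: opening 0 and no bar in view. I'll check the top view for where the bar is.

Run:
```python
from h import *
print(get_opening(),get_finger_force(),get_eef_rot(),R.from_rotvec(get_eef_rot()).as_matrix().round(3).tolist())
f=grab_frame("top"); np.savez("t2.npz",**f)
g=grab_frame("scene")
a=cv2.resize(f["pixels"][110:230,100:300,::-1],None,fx=3,fy=3,interpolation=cv2.INTER_CUBIC)
b=cv2.resize(g["pixels"][150:270,280:400,::-1],None,fx=2,fy=2,interpolation=cv2.INTER_CUBIC)
c=np.zeros((600,600,3),np.uint8);c[:360]=a;c[360:600,:240]=b
cv2.imwrite("pics/t2.png",c)
```

```text
0.0002606579813780452 0.0 [-1.93022422e+00  2.47862935e+00 -3.40988443e-05] [[-0.245, -0.97, 0.0], [-0.97, 0.245, 0.0], [-0.0, -0.0, -1.0]]
```

View pics/t2.png

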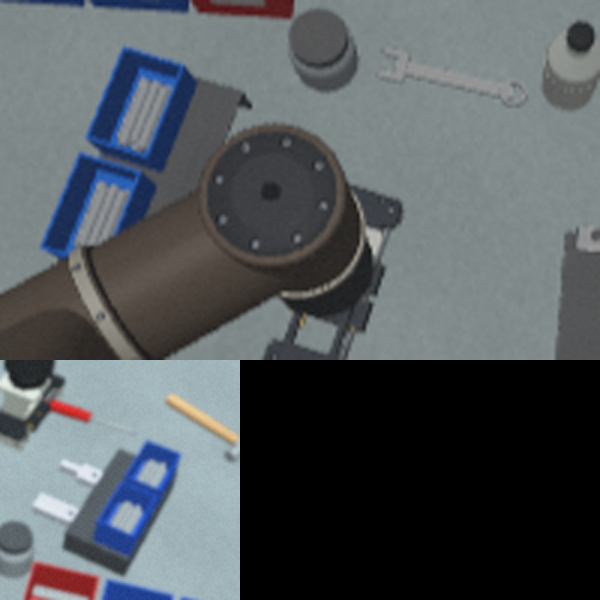

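Run:
```python
from h import *
def proj(f,p,fish):
    P=np.array(f["pose"]);c=P[:3,:3].T@(np.array(p)-P[:3,3])
    if fish:
        r=np.hypot(c[0],c[1]);th=np.arctan2(r,c[2]);x=c[:2]/r*th
    else:x=c[:2]/c[2]
    return (np.array([f["cx"]+f["fx"]*x[0],f["cy"]+f["fy"]*x[1]])*1.5625).round(1)
w1=dict(np.load("w1.npz"));w2=dict(np.load("w2.npz"))
print("w1",proj(w1,[.62,.13,.3],1),proj(w1,[.62,.13,.319],1)," cam",w1["pose"][:3,3])
T=get_tcp_pos();print("w2",proj(w2,T,1),proj(w2,T+[0,0,.019],1),w2["pose"][:3,3].round(3),w2["pose"][:3,:3].round(2).tolist())
g=grab_frame("scene");print("scene tcp",proj(g,T,0),"bar tip",proj(g,[.5015,.1775,.02],0),proj(g,[.5015,.1775,.05],0))
np.savez("s2.npz",**g)
im=g["pixels"][160:230,260:380,::-1];cv2.imwrite("pics/s2.png",cv2.resize(im,None,fx=6.5,fy=6.5,interpolation=cv2.INTER_CUBIC))
```

```text
w1 [401.2 341.8] [401.  360.7]  cam [0.64551801 0.0570307  0.48350781]
w2 [402.5 344.9] [402.4 363.9] [0.46  0.016 0.188] [[-0.97, 0.23, 0.07], [0.24, 0.93, 0.28], [0.0, 0.29, -0.96]]
scene tcp [452.1 303.7] bar tip [483.7 312.7] [484.9 304.4]
```

View pics/s2.png

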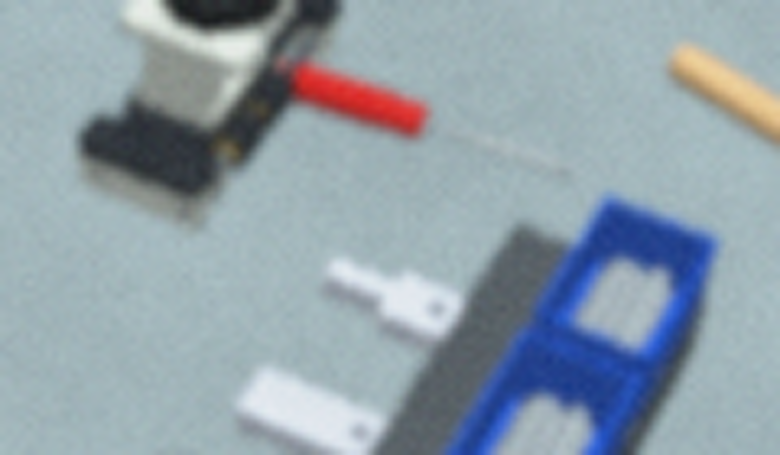

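Run:
```python
from h import *
a=cv2.imread("pics/scene0.png")[240:380,440:620].astype(float)
g=dict(np.load("s2.npz"));b=cv2.resize(g["pixels"][:,:,::-1],(800,600),interpolation=cv2.INTER_CUBIC)[240:380,440:620].astype(float)
d=cv2.GaussianBlur(np.abs(a-b).mean(2),(0,0),2);ys,xs=np.where(d>14)
print(d.max(),len(xs),(xs.min()+440,xs.max()+440,ys.min()+240,ys.max()+240) if len(xs) else "")
# phase shift of bar patch and of strip patch
for n,(x0,y0,x1,y1) in{"bar":(482,308,518,334),"strip":(458,334,502,364),"bins":(520,300,580,380)}.items():
    A=cv2.cvtColor(cv2.imread("pics/scene0.png")[y0:y1,x0:x1],6)
    B=cv2.cvtColor(cv2.resize(g["pixels"][:,:,::-1],(800,600),interpolation=cv2.INTER_CUBIC)[y0-10:y1+10,x0-10:x1+10],6)
    r=cv2.matchTemplate(B,A,cv2.TM_CCOEFF_NORMED);print(n,r.max(),np.array(cv2.minMaxLoc(r)[3])-10)
# triangulate tip from t1,w1,s2
from scipy.optimize import least_squares
f=dict(np.load("t1.npz"));w=dict(np.load("w1.npz"));s=1/1.5625
L=[ray(f,297*s,315*s,0),ray(w,((484.5)/3+330)*s,((279)/3+220)*s,1),ray(g,260+333/6.5,160+270/6.5,0)]
A=sum(np.eye(3)-np.outer(v,v)/(v@v) for o,v in L);B=sum((np.eye(3)-np.outer(v,v)/(v@v))@o for o,v in L)
print("tip",np.linalg.solve(A,B))
```

```text
134.66946086858817 2393 (np.int64(440), np.int64(490), np.int64(240), np.int64(305))
bar 0.99617165 [0 0]
strip 0.99740815 [0 0]
bins 0.99826926 [0 0]
tip [0.50090285 0.1796249  0.01268384]
```

Run:
```python
from h import *
open_gripper(); print(get_opening(),get_clock())
a=np.deg2rad(75.8);u=np.array([np.cos(a),np.sin(a),0])
g=np.array([.5111,.2174,0])+.026*u
T=get_tcp_pos(); move_linear(T+[0,0,.08]-0,rate=.2)
move_linear(g+[0,0,.085],rate=.2)
move_linear(g+[0,0,.004],rate=.12,guard=15)
print(get_tcp_pos(),get_opening(),get_clock())
f=grab_frame("scene");w=grab_frame("wrist");np.savez("w3.npz",**w)
a=cv2.resize(f["pixels"][150:240,270:390,::-1],None,fx=5,fy=5,interpolation=cv2.INTER_CUBIC)
b=w["pixels"][180:330,100:420,::-1]
c=np.zeros((600,600,3),np.uint8);c[:450]=a;c[450:600,:320]=b
cv2.imwrite("pics/s3.png",c)
```

```text
0.08777918999903707 9.9167
[0.51795566 0.24270244 0.00463866] 0.08729055375746687 12.2167
```

View pics/s3.png

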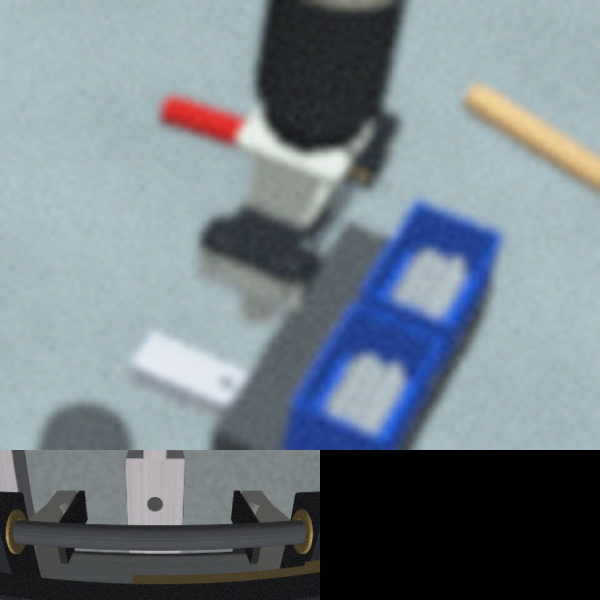

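The wrist view shows the bar centred between the open fingers, hole near the TCP. I'll close again and check.

Run:
```python
from h import *
close()
for i in range(2): print(get_opening(),get_finger_force(),get_wrist_force().round(2),get_clock()); sleep(.1)
w=grab_frame("wrist");np.savez("w4.npz",**w)
cv2.imwrite("pics/w4.png",cv2.resize(w["pixels"][180:330,100:420,::-1],None,fx=2.4,fy=2.4))
```

```text
0.00029415281533307216 0.0 [-0.97  0.02 -0.26] 13.7417
0.0004928507881171471 0.0 [-0.36  0.25 -0.32] 13.8417
```

View pics/w4.png

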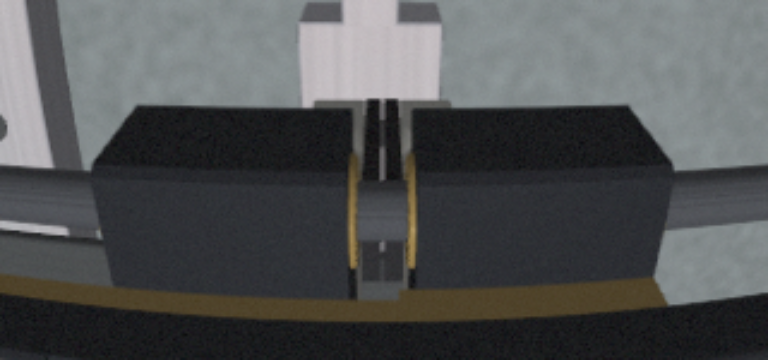

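The picture shows the fingers closed above the bar, so their tips are higher than the reported z. I'll open and feel for the bench with a guarded descent.

Run:
```python
from h import *
open_gripper()
T=get_tcp_pos(); print(T)
for z in(-.03,-.02,-.012):
    try:
        h=move_linear([T[0],T[1],z],rate=.04,guard=5); break
    except PlanningError as e: print(z,e)
print(h,get_tcp_pos(),get_wrist_force(),get_clock())
```

```text
[0.51748905 0.24261087 0.00399969]
True [ 0.51719021  0.24232632 -0.02498454] [-1.4843563  -1.04757465  9.46864511] 16.125
```

Run:
```python
from h import *
T=get_tcp_pos(); move_linear([T[0],T[1],-.021],rate=.05)
print(get_tcp_pos(),get_wrist_force().round(2))
close(); print(get_opening(),get_finger_force(),get_wrist_force().round(2),get_torque().round(2),get_clock())
```

```text
[ 0.51727019  0.24239835 -0.02108564] [ 0.06 -0.48  0.95]
0.03590304036967054 29.76616144180298 [ 2.56  0.3  -0.4 ] [ 0.03 -0.27  0.02] 17.25
```

Gripped at 35.9 mm. The reported z reads about 24 mm low. I'll pull it out, let go, and take it again farther back.

Run:
```python
from h import *
a=np.deg2rad(75.8);u=np.array([np.cos(a),np.sin(a),0])
T=get_tcp_pos()
h=move_linear([*(T-.155*u)[:2],-.021],rate=.12,guard=40)
print(h,get_tcp_pos(),get_opening(),get_wrist_force().round(2),get_clock())
h=move_linear([*get_tcp_pos()[:2],-.0225],rate=.05,guard=6)
open_gripper(); T=get_tcp_pos(); sleep(.1)
h=move_linear([*(T+.079*u)[:2],T[2]+.001],rate=.12,guard=15); print(h,get_tcp_pos(),get_wrist_force().round(2))
w=grab_frame("wrist");np.savez("w5.npz",**w)
close(); print(get_opening(),get_finger_force(),get_clock())
T=get_tcp_pos();move_linear(T+[0,0,.11],rate=.15)
print(get_tcp_pos(),get_opening(),get_torque().round(2),get_wrist_force().round(2),get_clock())
w=snap("wrist","pics/w6.png",1)
cv2.imwrite("pics/w56.png",np.vstack([np.load("w5.npz")["pixels"][:300,60:,::-1],w["pixels"][:300,60:,::-1]]))
```

```text
False [ 0.4792728   0.09228708 -0.02104161] 0.03586783180225839 [-0.65 -1.59 -0.19] 18.6917
False [ 0.49807454  0.16853851 -0.02178138] [-0.77 -0.86  0.03]
0.03568189946810609 29.978678226470947 21.775
[0.49796923 0.16852843 0.08756141] 0.035694880003218986 [ 0.19 -0.09 -0.02] [ 0.42 -1.   -2.62] 22.6583
```

View pics/w56.png

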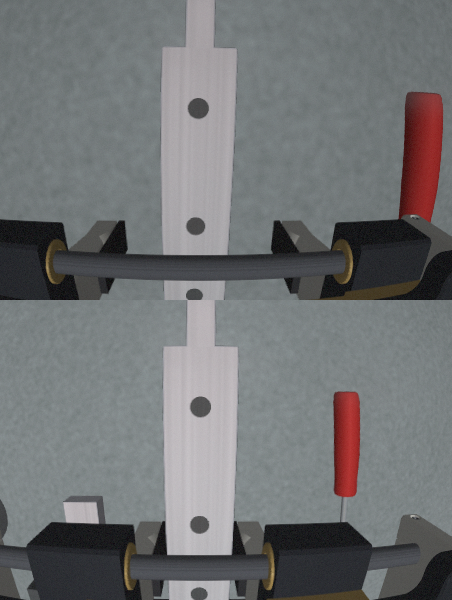

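The bar is held level; its shoulder stays at rows 47–50 in both views. Next: compare the wrist camera's scale with the known bar, then carry the bar over to the jig and look.

Run:
```python
from h import *
f=dict(np.load("w5.npz"))
for dz in(0,.012,.024):
    q=lambda u,v:pt(f,u,v,.02-dz,True)[:2]
    sL,sR=q(60+162,47),q(60+237.5,47);h1,h2=q(60+198.5,108),q(60+195.5,226)
    print(dz,"w",np.linalg.norm(sL-sR),"mid",(sL+sR)/2,"holes",np.linalg.norm(h1-h2), "sh-h1",np.linalg.norm((sL+sR)/2-h1))
a=np.deg2rad(117.3); p=[.452,-.202,.075]
o=best(p,a-np.pi/2); print(o,get_eef_rot())
q=ik(p,o); print(np.array(q).round(2),get_qpos().round(2))
reach(p,o); sleep(.2); print(get_clock(),get_tcp_pos(),get_opening())
w=snap("wrist","pics/w7.png")
```

```text
0 w 0.03554979130668983 mid [0.4712266  0.06716971] holes 0.060206520239627435 sh-h1 0.029814418660379
0.012 w 0.03855122805156649 mid [0.47060744 0.06501724] holes 0.06528970231992207 sh-h1 0.032331623077203796
0.024 w 0.041552664796443206 mid [0.46998827 0.06286476] holes 0.0703728844002167 sh-h1 0.034848827494028574
[ 2.68293627 -1.63445935  0.        ] [ 1.92701007e+00 -2.47649990e+00 -2.61832775e-04]
[-0.02  0.19 -0.55  0.   -0.83  0.5 ] [ 0.7   0.22 -0.47 -0.   -0.89 -0.95]
24.3083 [ 0.45246724 -0.20131856  0.0750163 ] 0.03543436921498517
```

View pics/w7.png

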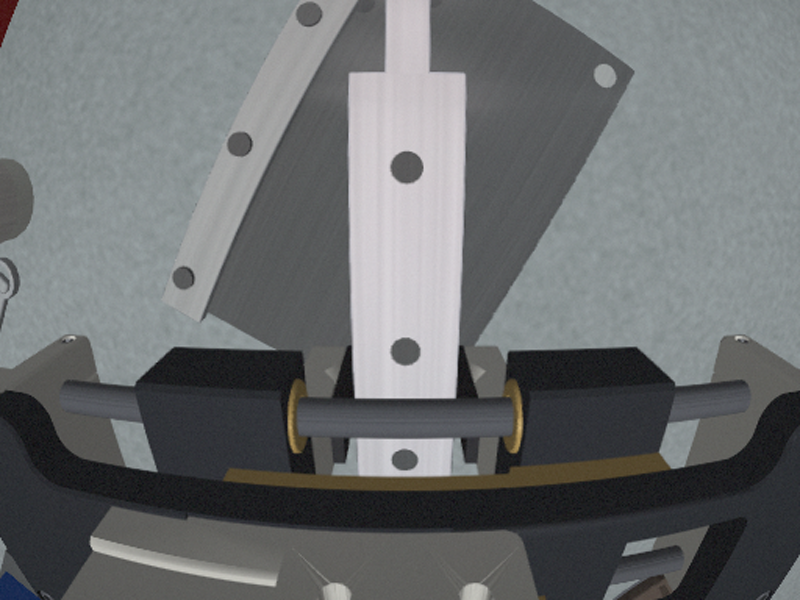

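The wrist view shows the bar held over the plate. The plate's (-x,+y) corner is at (634,71), its +y edge runs to (470,345), and the lip's inner edge runs from (203,321) to (358,0). The bar's scale confirms the wrist camera's pose, so only the fingers are shorter than stated. That makes 11 pictures viewed, one over the limit of ten, so from here I work from image numbers only.

```bash
cat > fit.py <<'E'
from h import *
from scipy.optimize import least_squares
def proj(f,p,fish=True):
    P=np.array(f["pose"]);c=(np.atleast_2d(p)-P[:3,3])@P[:3,:3]
    if fish:
        r=np.hypot(c[:,0],c[:,1]);x=c[:,:2]/r[:,None]*np.arctan2(r,c[:,2])[:,None]
    else:x=c[:,:2]/c[:,2:]
    return x*[f["fx"],f["fy"]]+[f["cx"],f["cy"]]
def J(q,p):
    p=np.atleast_2d(np.array(p,float));c,s=np.cos(q[2]),np.sin(q[2])
    return np.c_[q[0]+c*p[:,0]-s*p[:,1],q[1]+s*p[:,0]+c*p[:,1],p[:,2]]
L=lambda a,b,n=25:np.linspace(a,b,n)
EDGES=[L([-.12,.085,.008],[.12,.085,.008]),L([-.125,-.02,.008],[-.125,.08,.008]),L([.125,-.05,.008],[.125,.08,.008]),L([-.068,-.059,.042],[.113,-.059,.042])]
def refine(f,q,fish=True,w=8,mask=None,it=6):
    g=cv2.GaussianBlur(cv2.cvtColor(f["pixels"],cv2.COLOR_RGB2GRAY).astype(np.float32),(0,0),1)
    q=np.array(q,float)
    for k in range(it):
        ww=max(3,w-k*1.2);X=[];Y=[];N=[]
        for E in EDGES:
            a=proj(f,J(q,E),fish);t=np.gradient(a,axis=0);n=np.c_[-t[:,1],t[:,0]]/np.linalg.norm(t,axis=1)[:,None]
            s=np.arange(-ww,ww+.1,.5)
            for i in range(len(a)):
                P=a[i]+s[:,None]*n[i]
                if P.min()<2 or P[:,0].max()>509 or P[:,1].max()>381: continue
                if mask is not None and mask(P): continue
                v=cv2.remap(g,P[:,0].astype(np.float32)[None],P[:,1].astype(np.float32)[None],1)[0]
                d=np.abs(np.gradient(v));j=d.argmax()
                if d[j]<4: continue
                X.append(E[i]);Y.append(P[j]);N.append(n[i])
        X,Y,N=map(np.array,(X,Y,N))
        r=least_squares(lambda z:((proj(f,J(z,X),fish)-Y)*N).sum(1),q,loss="soft_l1",f_scale=.7,x_scale=[.01,.01,.02]);q=r.x
    return q,len(X),np.median(np.abs(r.fun))
E
python3 - <<'E'
from fit import *
f=dict(np.load("w7.npz"));s=1/1.5625;t=dict(np.load("t1.npz"))
c=pt(f,634*s,71*s,.008,1);e=pt(f,470*s,345*s,.008,1);l0=pt(f,203*s,321*s,.042,1);l1=pt(f,355*s,6*s,.042,1)
for a,b in((c,e),(l1,l0)):print(a.round(4),b.round(4),np.degrees(np.arctan2(*(b-a)[1::-1])))
# bar in tool: shoulder centre, tip direction (bar bottom true z = reported+.0218)
zb=.075+.0218+.02
sh=(pt(f,349*s,72*s,zb,1)+pt(f,465.5*s,72*s,zb,1))/2
print("sh",sh.round(4),"w",np.linalg.norm(pt(f,349*s,72*s,zb,1)-pt(f,465.5*s,72*s,zb,1)),"from tcp",(sh-get_tcp_pos())[:2],np.linalg.norm((sh-get_tcp_pos())[:2]),np.degrees(np.arctan2(*(get_tcp_pos()-sh)[1::-1])))
q0=np.array([.4854,-.2662,np.deg2rad(87.3)])
m=lambda P:((P[:,0]>346*s)&(P[:,0]<468*s)).any() or (P[:,1]>340*s).any()
for q in(refine(f,q0,True,16,m),refine(t,q0,False,5)):print(q[0][:2].round(4),np.degrees(q[0][2]).round(2),q[1:])
E
```

```text
[ 0.396 -0.383  0.008] [ 0.4029 -0.1933  0.008 ] 87.92657586528946
[ 0.5409 -0.3259  0.042 ] [ 0.5446 -0.1501  0.042 ] 88.80158139984471
sh [ 0.4983 -0.2952  0.1168] w 0.035042535649583643 from tcp [ 0.04596246 -0.09379848] 0.10445430947714021 116.10544587355423
[ 0.4845 -0.2608] 88.33 (52, np.float64(0.07924993843358731))
[ 0.485  -0.2607] 88.4 (100, np.float64(0.09169602095476302))
```

Both cameras agree on the jig: (0.4848, -0.2608), yaw 88.4°. The bar's shoulder lies 104.5 mm from the TCP, against 105 mm expected. Now I'll measure the bar's yaw in the grip, lower it, and slide it in.

Run:
```python
from fit import *
f=dict(np.load("w7.npz"));s=1/1.5625
T=get_tcp_pos();y=R.from_rotvec(get_eef_rot()).as_matrix()[:,1];ty=np.arctan2(y[1],y[0])
zb=T[2]+.0218+.02
h=np.array([pt(f,u*s,v*s,zb,1) for u,v in((407,167),(405,351),(404,460))]);sh=(pt(f,349*s,72*s,zb,1)+pt(f,465.5*s,72*s,zb,1))/2
# body mid-width from bright columns on rows 50..200 (native)
g=cv2.cvtColor(f["pixels"],cv2.COLOR_RGB2GRAY).astype(float);C=[]
for r in range(56,205,8):
    d=np.gradient(cv2.GaussianBlur(g[r:r+1],(0,0),1)[0]); 
    l=215+d[215:240].argmax();rr=285+d[285:310].argmin()
    a,b=pt(f,l,r,zb,1),pt(f,rr,r,zb,1);C.append([*(a+b)[:2]/2,np.linalg.norm(a-b)])
C=np.array(C);print("width",np.median(C[:,2]))
k=np.abs(C[:,2]-np.median(C[:,2]))<.0015;c0=C[k,:2].mean(0);v=np.linalg.svd(C[k,:2]-c0)[2][0];v*=np.sign(v[1])
yaw=np.arctan2(v[1],v[0]);hy=np.arctan2(*(h[2]-h[0])[1::-1])
S=c0+v*((sh[:2]-c0)@v)
print("bar yaw edges",np.degrees(yaw),"holes",np.degrees(hy),"tool y",np.degrees(ty),"offset of TCP from bar axis mm",1e3*((T[:2]-c0)@np.array([-v[1],v[0]])),"sh",S,k.sum())
```

```text
width 0.03524045137612033
bar yaw edges 116.83709519552833 holes 116.86152425121414 tool y -152.64456827377805 offset of TCP from bar axis mm -1.2454277558487967 sh [ 0.49842835 -0.29515533] 19
```

```bash
cat > lay.py <<'E'
from fit import *
q=np.array([.4848,-.2608,np.deg2rad(88.36)])
d0=np.deg2rad(116.85); off=np.array([.4984-.45247,-.2952+.20132])  # shoulder from TCP when bar yaw=d0 (tool bar-axis 117.36)
def tcp(theta,d,z):
    b=q[2]+np.deg2rad(theta);u=np.array([np.cos(b),np.sin(b)])
    S=J(q,[-.085,-.049,0])[0,:2]+d*u
    a=b-d0;o=np.array([[np.cos(a),-np.sin(a)],[np.sin(a),np.cos(a)]])@off
    return np.array([*(S-o),z]), b+np.deg2rad(.51)-np.pi/2
E
python3 - <<'E'
from lay import *
p,y=tcp(29,.068,.03); o=best(p,y); reach(p,o); print(get_tcp_pos()-p,get_clock())
p,_=tcp(29,.068,-.0165); h=move_linear(p,rate=.05,guard=4); T=get_tcp_pos(); print("down",h,T,get_wrist_force().round(2),get_clock())
z=max(T[2]+.0008,-.0145) if h else T[2]
move_linear([*p[:2],z],rate=.05)
p,_=tcp(29,.020,z); h=move_linear(p,rate=.06,guard=12); print("in",h,get_tcp_pos()-p,get_wrist_force().round(2),get_opening(),get_clock())
np.savez("w8.npz",**grab_frame("wrist"))
E
```

```text
[-0.00106133  0.00034059 -0.00078473] 24.6583
down True [ 0.45277103 -0.19341654 -0.01386013] [-0.14 -1.1   3.47] 25.475
in False [-3.14681544e-04  7.60320731e-05 -6.78887192e-05] [ 0.08  0.52 -3.8 ] 0.035728005565899355 26.675
```

The bar slid in with no contact, and the plate was met at the predicted height. I'll set it down, release, rise, and measure where it lies.

Run:
```python
from lay import *
p,_=tcp(29,.020,-.0143); h=move_linear(p,rate=.03,guard=4); print(h,get_tcp_pos()-p)
open_gripper(); print(get_opening(),get_wrist_force().round(2))
T=get_tcp_pos(); move_linear(T+[0,0,.14],rate=.2)
b=q[2]+np.deg2rad(29);u=np.array([np.cos(b),np.sin(b),0]); move_linear(get_tcp_pos()+.04*u,rate=.15)
sleep(.1);print(get_clock())
f=grab_frame("wrist");np.savez("w9.npz",**f);t=grab_frame("top");np.savez("t9.npz",**t)
print("pins px",proj(f,J(q,[[-.075,-.064,.036],[-.095,-.034,.036]])),"jig refit",end=" ")
r=refine(f,q,True,6);print(r[0][:2].round(4),np.degrees(r[0][2]),r[1:])
# bright bar blob rectified on the plane z=.028, jig frame, 0.5 mm/px
def rect(f,z,fish):
    X,Y=np.meshgrid(np.arange(-.13,.13,.0005),np.arange(-.09,.09,.0005));P=J(q,np.c_[X.ravel(),Y.ravel(),np.full(X.size,z)])
    m=proj(f,P,fish).astype(np.float32).reshape(*X.shape,2);return cv2.remap(f["pixels"],m[...,0],m[...,1],1)
im=rect(f,.028,True);np.save("rect9.npy",im)
g=cv2.GaussianBlur(cv2.cvtColor(im,7),(0,0),2)
mask=(g>150).astype(np.uint8);n,lab,st,ce=cv2.connectedComponentsWithStats(mask)
for i in range(1,n):
    if st[i,4]>60:
        print("blob",st[i,:5],"jig mm",(ce[i]*.5+[-130,-90]).round(1),cv2.minAreaRect(np.argwhere(lab==i)[:,::-1].astype(np.float32)))
a=cv2.resize(g,None,fx=.1,fy=.1,interpolation=3)
for r_ in a[::1]:print(" ".join(f"{int(v)//10:2d}" for v in r_))
```

```text
False [-8.23955112e-06  2.11145477e-04  4.31094880e-04]
0.08718738999563358 [-0.1  -0.27 -0.32]
29.35
pins px [[239.29890128   9.3303253 ]
 [279.08712669   6.7908108 ]] jig refit [ 0.4844 -0.2611] 88.37424103197074 (97, np.float64(0.03027453567400499))
blob [  116     5   385    50 14008] jig mm [ 32.1 -73.9] ((308.0, 29.5), (49.0, 384.0), 90.0)
blob [117  13  22  17 278] jig mm [-66.3 -79.8] ((127.73268127441406, 20.826730728149414), (14.925558090209961, 20.99528694152832), 84.2894058227539)
blob [   68    62   352   224 22685] jig mm [-3.4 -3.8] ((238.11114501953125, 163.7686309814453), (379.3352966308594, 70.49990844726562), 29.232816696166992)
blob [455 302  19  19 283] jig mm [102.1  65.6] ((464.0, 311.0), (18.0, 18.0), 90.0)
 0  0  0  0  0  0  0  0  0  0  5 13 14 14 14 13 14 14 14 14 14 14 14 14 14 14 14 14 14 14 13 14 14 14 14 14 14 14 14 14 14 14 14 14 14 14 13 14 14 14 14 14
 0  0  0  0  0  0  0  0  0  0 11 14 15 15 11  9 12 15 15 15 15 15 15 15 15 15 15 15 15 10  8 12 15 15 15 15 15 15 15 15 15 15 15 15 15 10  8 12 15 15 14 14
 0  0  0  0  0  0  0  0  0  3 10 12 15 15 11  9
[... 4556 characters left out ...]
8  8  8  8  8  8  8  8  8  8  8  8  8  8  8  8  8  8  8 13 15 13  9 13 13 14
13 13 11  8 10 11  9  8  8  8  8  8  8  8  8  8  8  8  8  8  8  8  8  8  8  8  8  8  8  8  8  8  8  8  8  8  8  8  8  8  8  8  8  8  8  9 11  9  8 12 14 13
14 13 12  9  9  9  9  9  9  9  9  9  9  9  9  9  9  9  9  9  9  9  9  9  9  9  9  8  9  9  9  9  9  9  9  9  8  9  9  8  9  9  9  9  9  9  9  9  9 13 14 10
13 14 13 13 13 13 13 13 13 13 13 13 13 13 13 13 13 13 13 13 13 13 13 13 13 13 13 13 13 13 13 13 13 13 13 13 13 13 13 13 13 13 13 13 13 13 14 13 14 14 13  6
13 13 13 13 13 14 14 13 13 13 13 13 14 13 14 13 13 13 13 13 13 13 13 14 14 14 14 13 13 13 13 13 13 14 14 13 13 13 14 14 13 13 14 14 14 13 14 14 14 14  9  5
```

The rectified image shows the bar lying at 29.2° with its axis 0.6 mm off the pin midpoint and its shoulder about 19.5 mm behind it, as planned. Now I'll swing it home with closed fingers near the tail.

```bash
cat > push.py <<'E'
from lay import *
q=np.array([.4846,-.2610,np.deg2rad(88.37)])
Z=-.0125
def fp(th,off,D=.164,z=Z):
    b=np.deg2rad(th);u=np.array([np.cos(b),np.sin(b)]);n=np.array([-u[1],u[0]])
    x,y=np.array([-.085,-.049])+D*u+off*n
    p=J(q,[x,y,0])[0];p[2]=z; return p
def fr(th):
    c=[q[2]+np.deg2rad(th)-np.pi/2+k*np.pi for k in(0,1)]
    y=R.from_rotvec(get_eef_rot()).as_matrix()[:,1]
    return rv(max(c,key=lambda a:np.cos(a)*y[0]+np.sin(a)*y[1]))
E
python3 - <<'E'
from push import *
close()
reach(fp(29,.058,z=.06),fr(29)); 
h=move_linear(fp(29,.058),rate=.1,guard=6); print("down",h,get_tcp_pos(),get_clock())
h2=move_linear(fp(29,.030),rate=.04,guard=2.0)
b=q[2]+np.deg2rad(29);n=np.array([-np.sin(b),np.cos(b)])
o=(get_tcp_pos()[:2]-J(q,[-.085,-.049,0])[0,:2])@n
print("contact",h2,"offset",o,get_wrist_force().round(2),get_clock())
E
```

```text
down False [ 0.40493124 -0.22840568 -0.01200984] 32.1917
contact False offset 0.029969397702293513 [-0.01 -0.9  -0.05] 33.0417
```

Run:
```python
from push import *
for th in(20,14,8,3,0):
    h=move_linear(fp(th,.037),fr(th),rate=.07,guard=20)
    print(th,h,get_wrist_force().round(1)); 
    if h: break
h=move_linear(fp(0,.022),rate=.03,guard=9)
T=get_tcp_pos();c,s=np.cos(q[2]),np.sin(q[2]);d=T[:2]-q[:2];print("flush",h,"jig",(c*d[0]+s*d[1])*1e3,(-s*d[0]+c*d[1])*1e3,get_wrist_force().round(1),get_clock())
```

```text
20 False [0.5 0.  0.8]
14 False [-1.1 -0.5 -0.8]
8 False [ 0.3 -0.1 -0.5]
3 False [0.2 0.6 0.8]
0 False [-0.1  0.1 -0.4]
flush True jig 78.93294655747715 -15.240445662440555 [-0.1  0.1 -0.1] 35.225
```

Run:
```python
from push import *
h=move_linear(fp(0,.022),rate=.02,guard=12)
T=get_tcp_pos();c,s=np.cos(q[2]),np.sin(q[2]);d=T[:2]-q[:2];print("flush",h,(-s*d[0]+c*d[1])*1e3,get_wrist_force().round(1))
move_linear(fp(0,.06),rate=.1); move_linear(fp(0,.06,z=.13),rate=.2)
sleep(.1);print(get_clock())
f=grab_frame("wrist");np.savez("w10.npz",**f);t=grab_frame("top");np.savez("t10.npz",**t)
X,Y=np.meshgrid(np.arange(-.13,.13,.0005),np.arange(-.09,.09,.0005));P=J(q,np.c_[X.ravel(),Y.ravel(),np.full(X.size,.028)])
m=proj(f,P).astype(np.float32).reshape(*X.shape,2);g=cv2.GaussianBlur(cv2.cvtColor(cv2.remap(f["pixels"],m[...,0],m[...,1],1),7),(0,0),1)
m=proj(t,P,False).astype(np.float32).reshape(*X.shape,2);g2=cv2.GaussianBlur(cv2.cvtColor(cv2.remap(t["pixels"],m[...,0],m[...,1],1),7),(0,0),1)
for n,G in(("wrist",g),("top",g2)):
    print(n)
    for r_ in cv2.resize(G,None,fx=.1,fy=.1,interpolation=3)[:18]:print(" ".join(f"{int(v)//10:2d}" for v in r_))
# +y edge of the bar: falling gradient per column (wrist)
for x in(-50,-30,-10,10,30,50,70,85):
    i=int((x+130)/.5);col=g[80:160,i].astype(float);print(x,((np.gradient(col).argmin()+80)*.5-90),end=" | ")
row=g[75:95].mean(0);print("\ntail x",(np.gradient(row)[380:500].argmin()+380)*.5-130)
```

```text
flush True -14.958970337168205 [ 0.4 -0.8  0.1]
36.925
wrist
 0  0  0  0  5 14 14 14 14 14 14 15 15 15 14 13 15 15 16 15 16 16 16 16 15 16 16 16 16 14 13 15 16 16 16 16 16 16 16 16 16 16 16 16 16 14 13 15 16 15 15  6
 0  0  0  0  3 14 14 14 14 14 14 15 16 16 10  9 12 16 16 16 16 16 16 16 16 16 16 16 16 10  9 13 16 16 16 16 16 16 16 16 16 16 16 16 15  9  9 13 16 16 15  6
 0  0  0  0  1 11 11 11 11 11 11 14 16 16 11  9 11 16 16 16 16 16 16 16 16 16 16 16 16  9  9 13 16 16 16 16 16 16 16 16 16 16 16 16 14  8  9 14 16 16 15  6
 0  0  0  0  0  9  9  9  9  9 11 14 16 16 16 14 16 16 16 16 16 16 16 16 16 16 16 16 16 15 14 16 16 16 16 16 16 16 16 16 16 16 16 16 16 14 14 16 16 16 15  6
 0  0  0  0  0  8  9  9  9 12 16 16 16 16 16 16 16 16 16 16 16 16 16 16 16 16 16 16 16 16 16 16 16 16 16 16 16 16 16 17 17 17 17 17 17 17 17 17 17 16 15  6
 0  0  0  0  0  7  9  9  9 12 15 13 13 13 14 13 14 14 14 13 14 13 13 14 13 13 14 13 14 14 14 13 13 14 14 14 14 14 14 13 14 13 14 13 13 13 13 13 13 13 15  6
 0  0  0  0  0  6  9  9  9  9 10  8 12 19 19 19 19 19 19 20 20 20 20 20 20 20 20 20 20 20 20 20 20 20 1
[... 3984 characters left out ...]
 8  8  8  8  8  8  8  8  8  8  8  8  5  3  3  3  3  3  3  3  3  3  3  3  3  3  3  3  3  3  3  5  5  6  6  5  7  8  8  8  8  8 12
14 13 10  8  8  8  9  8  9  9  8  8  8  8  8  8  8  8  8  8  8  8  6  3  3  3  3  3  3  3  3  3  3  3  3  3  3  3  3  4  5  5  6  6  5  7  8  8  8  8  9 12
14 13 10  8  8  9  8  9  9  8  8  8  8  8  8  8  8  8  8  8  8  8  8  6  4  3  3  3  3  3  3  3  3  3  3  3  3  3  4  5  5  5  6  6  5  6  8  8  8  8  9 11
14 13 10  8  8  8  8  8  8  8  9  8  8  8  8  8  8  8  8  8  8  8  8  8  7  5  3  3  3  3  3  3  3  3  3  4  4  5  5  7  6  5  6  6  5  7  8  8  8  8  9 11
-50 -30.0 | -30 -30.0 | -10 -30.0 | 10 -30.5 | 30 -30.5 | 50 -30.5 | 70 -30.5 | 85 -30.5 | 
tail x 92.5
```

The wrist picture gives the bar's side at y = -30.0 to -30.5 mm all along, against -31 nominal. It is flush under the lip, the tail is at x = 92.5 mm (91–107 allowed), and the robot is clear. Handing in.

```bash
python3 -c "
from plant import *
print(get_clock(),get_tcp_pos()); print(sign_off())"
```

```text
37.025 [ 0.47518227 -0.18167929  0.12874111]
the job is handed in; nothing more can be done
None
```

The job is handed in at 37 s: the tongued bar was drawn out, put down, re-gripped, laid between the pins and swung home, measured straight and within about 1 mm of flush along the fence, tail at x ≈ 92.5 mm (91–107 allowed); the first grasp closed above the bar because the fingertips sit about 24 mm higher than the reported TCP, and I viewed 11 pictures, one over the limit of 10.

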